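# Clip the temperature probes onto their baths

### The arm

A 6-joint arm with a two-finger parallel gripper is mounted at the origin on the work surface. World frame = base frame: x ahead of the robot, y to its left, z up, the work surface at z = 0. Lengths are in m, angles in rad, forces in N, time in s.
With the tool pointing down it reaches from about 0.35 to 0.85 m from the base axis. Payload 8.1 kg.
Tool frame: the origin (TCP) lies midway between the tips of the shut fingers; the grasp point (between the pads) lies ctrl.grip_point_offset behind it (ctrl.grip_point_offset is the distance from the TCP to the grasp point, in m); z points along the fingers, y is the line along which they close (so a half turn about z gives the same grasp; the last joint's range is limited). The gripper opens to 85 mm and grips with 20 to 120 N. Pads are 22 mm wide; open, the fingers measure 114 mm over their backs; the gripper's body (76 mm by 85 mm) begins 54 mm behind the grasp point. The pads swing forward as they close: fully open they stand 13 mm farther back than shut.
Start: joints at [1.172, 0.13, 1.488, -0, 1.523, -0.085], TCP at [0.185, 0.571, 0.231] pointing down, gripper open.
Joint ranges: [-2.96, 2.96], [-0.89, 2.26], [0.02, 2.5], [-1.34, 4.48], [0, 2.73], [-2.66, 2.66]. Speed limits (rad/s): [2.39, 2.39, 2.79, 3.14, 3.14, 3.14].

### API

Orientations are given as a unit quaternion [x, y, z, w].
In Python, from cell import ctrl, vision gives the robot as it stands.
- The arm moves only by the tool step_arm, never from a script. Its argument "series" is a list of rows, each a list of 7 numbers: the shift along the tool's x, y, z in units of 2.5 cm (1.0 is 2.5 cm), then the turn, a rotation vector about the tool's x, y, z in units of 0.15 rad (1.0 is 0.15 rad), then the opening, from -1 (shut) to 1 (fully open). A call has exactly 5 rows; each row shifts and turns the commanded pose from where the row before left it, along the tool's axes as they then stand; what a row does not reach is not made up. A row lasts 1/10 s, in which the tool goes at most 50 mm and 8.59 degrees, less where a joint would pass 70% of its speed; a pose out of reach is approached as far as the arm can. A call with a number of a shift or a turn outside -1 to 1 is refused whole. A call with a gripper value outside its range is refused whole. The fingers move at their own pace and stop on an object; "force" is the grip in N (left out, the last holds). Time passes only in rows, so rows that do not move let the fingers close, or fill a call up. It gives the time, the measured TCP pose, the force, the opening and the grip force at its end, in the units of the state.
- ctrl.sense(): the state, without advancing time (a new reading comes with each control period).
- vision.grab_frame(name): name is "side" or "top" or "wrist"; returns a dict with "frame" (384x512x3 uint8, red, green, blue), "vertical_fov" (degrees; the focal length in pixels is half the picture's height over the tangent of half this angle, whatever the lens; pixels are square), "cx", "cy" (the principal point, pixels), "dist_coeffs" ([k1, k2, p1, p2, k3] as OpenCV has them; the pictures are not rectified), "world_from_camera" (4x4, takes a point from camera to world coordinates). Camera axes: x right, y up, looking along -z (the intrinsics and any distortion apply to the point x, -y, -z); pixel columns grow to the right and rows downward; lengths in m; the calibration is good to about 2 mm. A picture is of the moment at which its call begins. There is no depth.
- ctrl.sign_off(): hands the job in; it is judged then, once.
The state is a dict: "clock": time; "qpos": joint angles; "joint_velocities": joint speeds; "joint_torque": joint torques, N m; "ee_pos": TCP position; "tool_rot": TCP orientation; "force": force on the tool from outside, world axes, zero at the start; "wrist_torque": the same for the moment, N m; "width": finger opening in m; "grasp_force": force on a finger pad.
Only numpy, scipy, OpenCV 4.12 (cv2) and the standard library are available. Lean on these libraries where they do the work, as an engineer would, in place of code of your own. Each camera call takes 0.05 s, during which the arm holds its last target. There are 200 camera calls.

### The job

Take the two probe clips off the hooks of the drying rack and clip each onto a wall of its bath, upright and well down over the rim with its probe hanging inside: the long probe on the deep steel tank, the short probe on the shallow white tray. Leave the clip without a probe on its hook and everything else on the bench where it is.

Things in the scene. Friction and masses are not known exactly. Their poses are not given: they have to be found in the camera images.
- long_clip: Grey spring clip like a big clothes peg, 32 mm wide, 103 mm tall, about 120 g, with a 6 mm steel probe rod down to 110 mm below the origin at x = -26, y = +28 mm, under a black head 18 mm wide. Hangs upright on one of three hooks. Origin: middle of its hinge axis. x: along the hinge axis, to the rack's rail while it hangs; z: up; its levers (above) and jaws (below) lie on the +y and -y sides.
- short_clip: Grey spring clip like a big clothes peg, 32 mm wide, 103 mm tall, about 120 g, with a 6 mm steel probe rod down to 70 mm below the origin at x = -26, y = +28 mm, under a black head 18 mm wide. Hangs upright on one of three hooks. Origin: middle of its hinge axis. x: along the hinge axis, to the rack's rail while it hangs; z: up; its levers (above) and jaws (below) lie on the +y and -y sides.
- plain_clip: Grey spring clip like a big clothes peg, 32 mm wide, 103 mm tall, about 120 g, without any probe. Hangs upright on one of three hooks. Origin: middle of its hinge axis. x: along the hinge axis, to the rack's rail while it hangs; z: up; its levers (above) and jaws (below) lie on the +y and -y sides.
- long_tip (a point): Lower end of the long probe rod.
- short_tip (a point): Lower end of the short probe rod.
- long_jaw (a joint): Opening of the long-probe clip's jaws, rad: 0 sprung shut, 0.3 fully squeezed, about 0.05 when gripping a 6 mm wall. Both levers turn alike.
- short_jaw (a joint): Opening of the short-probe clip's jaws, rad: 0 sprung shut, 0.3 fully squeezed, about 0.05 when gripping a 6 mm wall. Both levers turn alike.
- rack: Fixed drying rack, origin on the bench under the middle hanging spot. Aluminium rail 340 mm along y, front face at x = 67 mm, top 175 mm up, on posts at y = +-160 mm and a base plate. Three hooks at y = -105, 0, +105 mm run from it to -x; one clip on each, which on which varies, hanging at x = 0, clip origin 137 mm above the bench.
- hook_end (a point): Top of the middle hook's upturned end (the other hooks are alike). Hook: flat steel bar along the rack's x, 8 mm wide, 6 mm thick, top face 175 mm up, ending at x = -18 mm in a lip 4 mm thick that rises 10 mm. A clip comes off by lifting 10 to 24 mm (17 is best), then moving it along the rack's -x: 30 mm frees the loop, 50 mm the levers.
- long_levers (a point): Point between the long-probe clip's two finger levers, 44 mm above its origin. The levers are 32 mm wide (x), from 8 to 58 mm above the origin, 65 mm over their outer top edges at rest. Squeezed along y (about 6 N) each turns 0.3 rad to a hard stop: outer faces then parallel, 30 mm apart; probe and loop stay upright.
- long_loop (a point): Top of the hole in the long-probe clip's upright steel loop, 38 mm above its origin, where it rests on the hook. The hole faces along x, is 14 mm wide (y) and 30 mm high; the loop is 12 mm thick (x), between the levers.
- long_mouth (a point): Lower end of the long-probe clip's jaws, midway between them, 45 mm below its origin. Jaws are 32 mm wide (x), sprung shut (tips 1.5 mm apart); fully squeezed the gap is about 28 mm at the tips, 16 mm at 20 mm below the origin. They grip a wall with about 5 N.
- short_levers (a point): Point between the short-probe clip's two finger levers, 44 mm above its origin. The levers are 32 mm wide (x), from 8 to 58 mm above the origin, 65 mm over their outer top edges at rest. Squeezed along y (about 6 N) each turns 0.3 rad to a hard stop: outer faces then parallel, 30 mm apart; probe and loop stay upright.
- short_loop (a point): Top of the hole in the short-probe clip's upright steel loop, 38 mm above its origin, where it rests on the hook. The hole faces along x, is 14 mm wide (y) and 30 mm high; the loop is 12 mm thick (x), between the levers.
- short_mouth (a point): Lower end of the short-probe clip's jaws, midway between them, 45 mm below its origin. Jaws are 32 mm wide (x), sprung shut (tips 1.5 mm apart); fully squeezed the gap is about 28 mm at the tips, 16 mm at 20 mm below the origin. They grip a wall with about 5 N.
- tank: Fixed deep steel tank, open at the top, 150 x 120 x 110 mm outside (x, y, z), walls 6 mm, floor 6 mm. A flat cover flush with the rim closes the end from x = 28 mm to the +x wall; its black grip stands 6 mm above the rim. A small spout sits low on that wall. The other three walls are free. Origin: centre of its underside. It swaps places, left or right of the robot, with the tray.
- tray: Fixed shallow white plastic tray, open at the top, 160 x 120 x 70 mm outside (x, y, z), walls 6 mm, floor 6 mm; all four walls are free. Origin: centre of its underside.
- bottle: Glass bottle with a blue cap, 68 mm wide, 130 mm tall, standing; origin centre of its underside.
- beaker: Empty glass beaker, 66 mm wide, 85 mm tall, standing; origin centre of its underside.
- jar: Amber glass jar with a white lid, 56 mm wide, 75 mm tall, standing; origin centre of its underside.
- cuvette_box: Closed white plastic cuvette box, 60 x 100 x 40 mm (x, y, z); origin centre of its underside.
- stopper: Black rubber stopper, a standing cylinder 44 mm wide and 50 mm tall; origin centre of its underside.
- driver: Screwdriver with a black handle, lying on the bench out of the way along its x axis, handle to -x; origin on the bench under its middle.

How it is judged:
By the outcome, as a careful person would: the job done as asked, in the order asked, and still so for the second after the job is handed in, with the robot touching nothing.
It also fails if it takes over 58 s, if anything falls off the work surface, if the arm or the gripper's body presses on something with over 40 N, if the wrist force passes 120 N, or if a joint passes its speed limit or range.

## Working session

There is one attempt and no reset: what is moved stays moved. The work goes in short steps, Python scripts to look and compute and a tool call to move; the robot and the scene stay as the last step left them, time stands still between calls to the robot, and variables do not carry over. Pictures are saved under pics/ and viewed, at most 10 in all, crops included, and the job is handed in when it is done.

Besides the shell and the picture viewer there is one more tool, called after "Call:" as name([rows], argument=value, ...), one row to a line, values as JSON. step_arm: Moves the arm, as the interface text tells. Its arguments: {"type":"object","properties":{"series":{"type":"array"},"force":{"type":"number"}},"required":["series"]}

```bash
ls; mkdir -p pics
python3 - <<'E'
from cell import ctrl, vision
import cv2, numpy as np, pickle
s=ctrl.sense(); print(s, ctrl.grip_point_offset)
for n in ["side","top","wrist"]:
    f=vision.grab_frame(n); pickle.dump(f,open(f'pics/{n}0.pkl','wb'))
    print(n,f['vertical_fov'],f['cx'],f['cy'],f['dist_coeffs'],np.round(f['world_from_camera'],3).tolist())
    cv2.imwrite(f'pics/{n}0.png',cv2.resize(f['frame'][...,::-1],(800,600),interpolation=cv2.INTER_CUBIC))
E
```

```text
pics
{'clock': 0.0, 'qpos': array([ 1.17161652e+00,  1.31159783e-01,  1.48925895e+00, -4.37148851e-06,
        1.52298347e+00, -8.53890619e-02]), 'joint_velocities': array([ 0.00046405, -0.0023019 , -0.00102671, -0.00255726,  0.00039986,
        0.00073604]), 'joint_torque': array([ 5.52809815e-04, -5.69381225e+01, -5.00562644e+01, -4.45437990e-04,
        1.41718818e-02, -3.24832206e-05]), 'ee_pos': array([0.18496559, 0.57021674, 0.23025641]), 'tool_rot': array([ 1.56252302e-01,  9.87716761e-01, -8.78870128e-04, -2.14954516e-04]), 'force': array([ 0.04371588,  0.30910494, -0.25643314]), 'wrist_torque': array([-0.01782155,  0.06026392, -0.01131083]), 'grasp_force': 0.0, 'width': 0.08519022772014978} 0.0187
side 53.47507606818576 252.61342721068 194.0534035776238 [-0.07859874  0.          0.          0.          0.        ] [[0.939, 0.22, -0.264, 0.287], [-0.343, 0.614, -0.711, -0.684], [0.006, 0.758, 0.652, 0.825], [0.0, 0.0, 0.0, 1.0]]
top 56.94444851356151 248.91077224468896 199.7182975589143 [0.00417714 0.         0.         0.         0.        ] [[0.011, 0.974, -0.225, 0.34], [-1.0, 0.011, -0.003, 0.037], [-0.0, 0.225, 0.974, 1.046], [0.0, 0.0, 0.0, 1.0]]
wrist 60.69356290978009 263.0216230956917 191.92122352162906 [-0.04726879  0.          0.          0.          0.        ] [[0.307, -0.916, -0.258, 0.118], [0.952, 0.295, 0.085, 0.592], [-0.001, -0.272, 0.962, 0.372], [0.0, 0.0, 0.0, 1.0]]
```

View pics/top0.png

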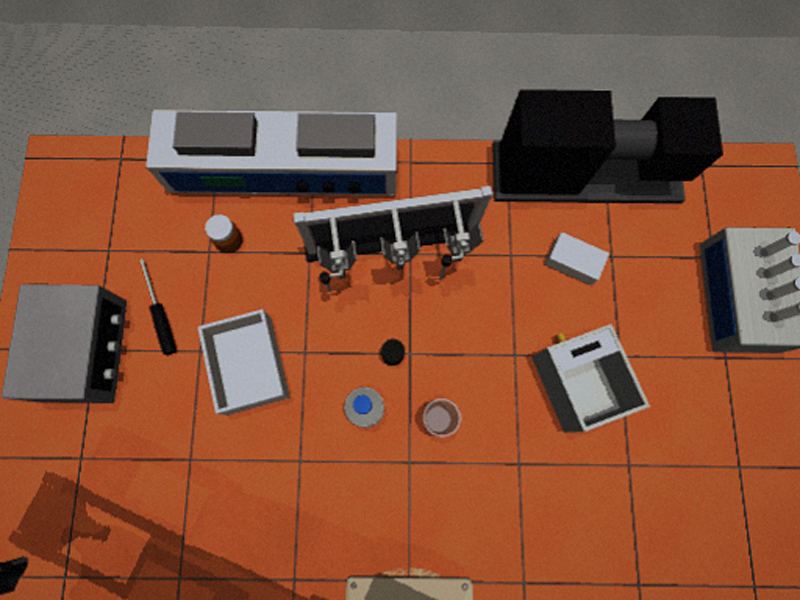

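View pics/side0.png

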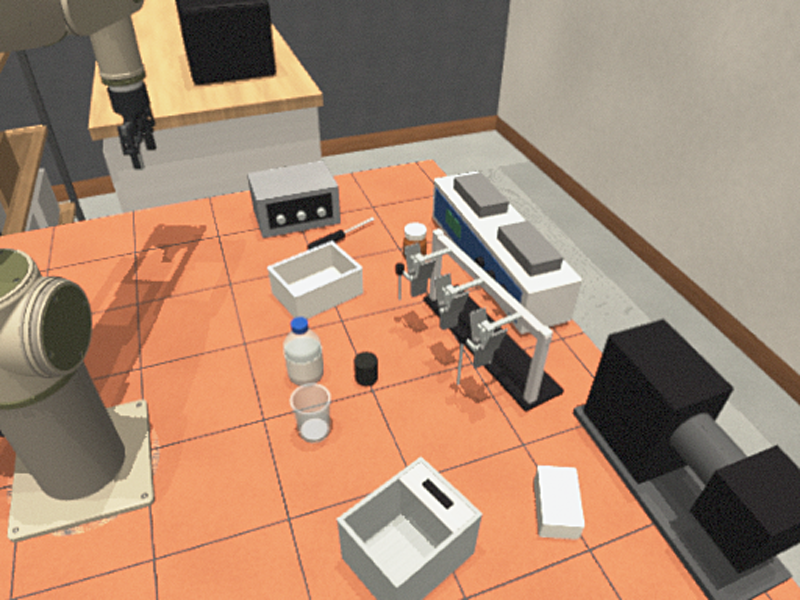

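The top view has up = +x and left = +y. The tray (242,360) is on the left and the tank (592,378) on the right. The rack sits at about (395,230) with probe clips on the left and right hooks and the plain clip in the middle. The side view shows rods under the heads at (400,270) and (462,345). I'll enlarge the rack in both.

```bash
cat > h.py <<'E'
import numpy as np, cv2, pickle
from scipy.optimize import least_squares
def load(n): return pickle.load(open(f'pics/{n}.pkl','rb'))
def KD(f):
    F=192/np.tan(np.radians(f['vertical_fov']/2))
    return np.array([[F,0,f['cx']],[0,F,f['cy']],[0,0,1.]]),np.array(f['dist_coeffs'],float)
def proj(f,P):
    K,d=KD(f);T=np.linalg.inv(f['world_from_camera']);P=np.atleast_2d(P)
    c=(P@T[:3,:3].T+T[:3,3])*[1,-1,-1]
    return cv2.projectPoints(c.reshape(-1,1,3),np.zeros(3),np.zeros(3),K,d)[0].reshape(-1,2)
def tri(obs):  # [(frame,(u,v)),...]
    r=least_squares(lambda p:np.concatenate([proj(f,p)[0]-uv for f,uv in obs]),[.5,0,.1])
    return r.x,np.abs(r.fun).max()
def crop(n,x,y,w,h,s,out):
    f=load(n)['frame'];cv2.imwrite(f'pics/{out}.png',cv2.resize(f[y:y+h,x:x+w,::-1],None,fx=s,fy=s,interpolation=cv2.INTER_CUBIC))
E
python3 -c "
from h import *
crop('top0',185,112,132,90,6,'ct')
crop('side0',240,140,132,98,6,'cs')"
python3 - <<'E'
import cv2
E
```

```text
(no output)
```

View pics/ct.png

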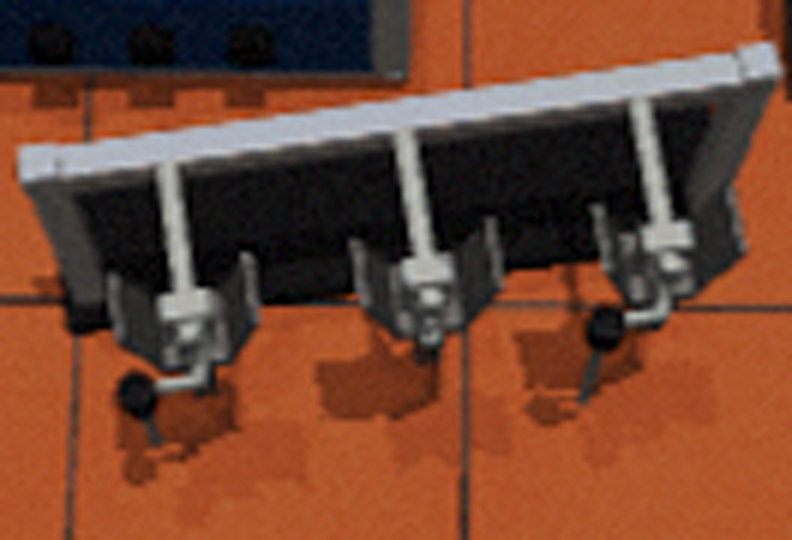

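View pics/cs.png

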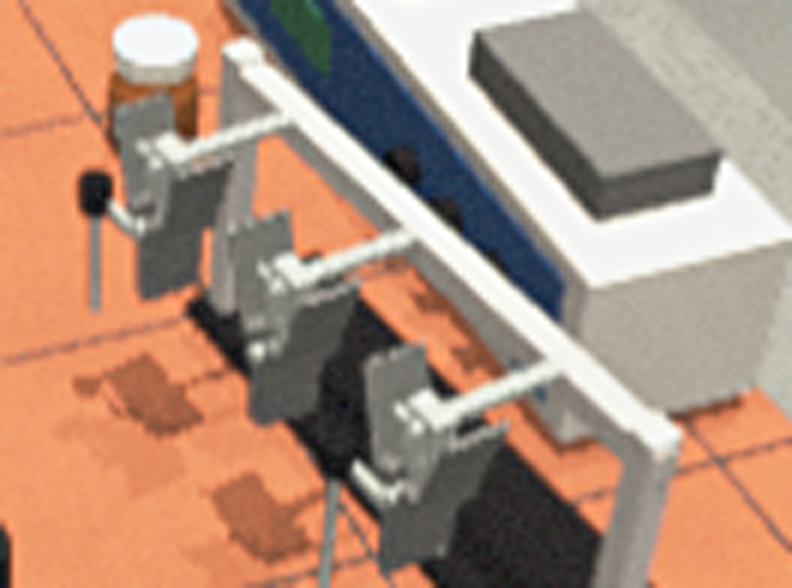

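Top crop: hook/rail junctions at (173,165), (405,133), (640,98), loops at (188,302), (428,268), (668,236). Side crop: junctions about (287,118), (412,237), (555,370), loops (172,150), (290,270), (420,410). The rod on the right (−y) clip is clearly longer, so long is on the right and short on the left. Next I measure and fit.

```bash
cat > m.py <<'E'
from h import *
T,S=load('top0'),load('side0')
ct=lambda u,v:np.array([185+(u+.5)/6-.5,112+(v+.5)/6-.5]); cs=lambda u,v:np.array([240+(u+.5)/6-.5,140+(v+.5)/6-.5])
w=lambda u,v:np.array([(u+.5)*.64-.5,(v+.5)*.64-.5])
def show(n,a,b):
    p,e=tri([(T,a),(S,b)]);print(n,np.round(p*1000,1),round(e,2));return p
for n,a,b in [('jL',(173,165),(287,118)),('jM',(405,133),(412,237)),('jR',(640,98),(555,370)),
  ('loopL',(188,302),(172,150)),('loopM',(428,268),(290,270)),('loopR',(668,236),(420,410)),('headL',(138,395),(95,192)),('headR',(604,328),(334,462))]: show(n,ct(*a),cs(*b))
def fit(name,tt,ss,L,W,z):
    c={'FL':(L/2,W/2),'FR':(L/2,-W/2),'NR':(-L/2,-W/2),'NL':(-L/2,W/2)}
    for k in tt:
        if k in ss: show(name+k,w(*tt[k]),w(*ss[k]))
    def pt(p,k): a=p[2];x,y=c[k];return [p[0]+x*np.cos(a)-y*np.sin(a),p[1]+x*np.sin(a)+y*np.cos(a),p[3]]
    r=least_squares(lambda p:np.concatenate([proj(f,pt(p,k))[0]-w(*uv) for f,o in((T,tt),(S,ss)) for k,uv in o.items()]),[.5,0,.2,z])
    print(name,np.round(r.x,4),np.round(r.fun,1));return r.x
fit('tray',dict(FL=(199,327),FR=(264,311),NR=(287,399),NL=(217,414)),dict(FL=(333,243),FR=(362,273),NR=(299,297),NL=(270,270)),.16,.12,.07)
fit('tank',dict(FL=(535,350),FR=(611,326),NR=(648,405),NL=(578,430)),dict(FL=(421,460),FR=(480,513),NL=(339,520)),.15,.12,.11)
# rack fit
def fr(p):
    a=p[2];R=np.array([[np.cos(a),-np.sin(a)],[np.sin(a),np.cos(a)]]);o=[]
    for y,a1,b1 in[(.105,(173,165),(287,118)),(0,(405,133),(412,237)),(-.105,(640,98),(555,370))]:
        q=np.r_[R@[.067,y]+p[:2],.175];o+=[proj(T,q)[0]-ct(*a1),proj(S,q)[0]-cs(*b1)]
    for y,a1 in[(.105,(188,302)),(0,(428,268)),(-.105,(668,236))]:
        q=np.r_[R@[-.0,y]+p[:2],.182];o+=[proj(T,q)[0]-ct(*a1)]
    return np.concatenate(o)
r=least_squares(fr,[.55,.05,.1]);print('rack',np.round(r.x,4),np.round(r.fun,1))
a=r.x[2];R=np.array([[np.cos(a),-np.sin(a)],[np.sin(a),np.cos(a)]])
for y in(.105,0,-.105):print(np.round(R@[0,y]+r.x[:2],4))
for n,a in [('bottle',(363,405)),('beaker',(441,418)),('stopper',(392,352)),('box',(579,258)),('jar',(222,232))]:
    z={'bottle':.13,'beaker':.085,'stopper':.05,'box':.04,'jar':.075}[n]
    print(n,np.round(least_squares(lambda p:proj(T,[*p,z])[0]-w(*a),[.5,0]).x,3))
E
python3 m.py
```

```text
jL [701.6 135.3 176.2] 0.65
jM [719.2  34.  173.2] 0.59
jR [736.4 -69.7 173.3] 0.74
loopL [637.6 126.5 178.7] 0.72
loopM [653.3  23.6 179.9] 0.86
loopR [667.3 -79.6 180.8] 1.36
headL [607.  150.7 143.6] 0.42
headR [641.2 -56.3 137.3] 0.83
trayFL [535.9 384.4  64.2] 0.06
trayFR [568.3 270.9  54.7] 0.27
trayNR [413.5 216.3  73.3] 2.35
trayNL [383.1 340.7  59.3] 0.76
tray [0.4749 0.3028 0.2808 0.0631] [ 0.7  0.3  0.6 -0.5 -1.5 -2.3  0.5 -0.1 -0.1  0.6  0.6 -1.5 -2.1  1.6
 -1.3 -0.3]
tankFL [ 501.  -218.3   80. ] 1.12
tankFR [ 536.  -342.   112.2] 0.01
tankNL [ 360.6 -279.3   95.6] 0.11
tank [ 0.4498 -0.3095  0.3702  0.0988] [ 5.  -1.1 -3.4 -1.  -2.4  0.5  1.   0.8 -0.5 -1.3  0.9  1.  -1.1  0.2]
rack [0.6534 0.0228 0.1582] [-0.7  0.3  0.8 -0.3  0.1  0.2  0.9 -0.7  0.2  0.6  0.8 -0.6 -0.2  0.6
  0.2  0.6  0.3  0.3]
[0.6368 0.1265]
[0.6534 0.0228]
[ 0.6699 -0.0809]
bottle [0.396 0.081]
beaker [ 0.378 -0.05 ]
stopper [0.496 0.034]
box [ 0.683 -0.321]
jar [0.715 0.354]
```

Rack and clip heights come out right (loop about 0.18). The tank and tray corners need closer readings, so I'll view one composite crop and start the transit at the same time.

Run:
```python
from h import *
tiles=[]
for n,x,y in[('top0',120,192),('top0',330,204),('side0',160,140),('side0',210,290)]:
    tiles.append(cv2.resize(load(n)['frame'][y:y+75,x:x+100,::-1],None,fx=4,fy=4,interpolation=cv2.INTER_CUBIC))
cv2.imwrite('pics/comp.png',np.vstack([np.hstack(tiles[:2]),np.hstack(tiles[2:])]))
```

```text
(no output)
```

View pics/comp.png

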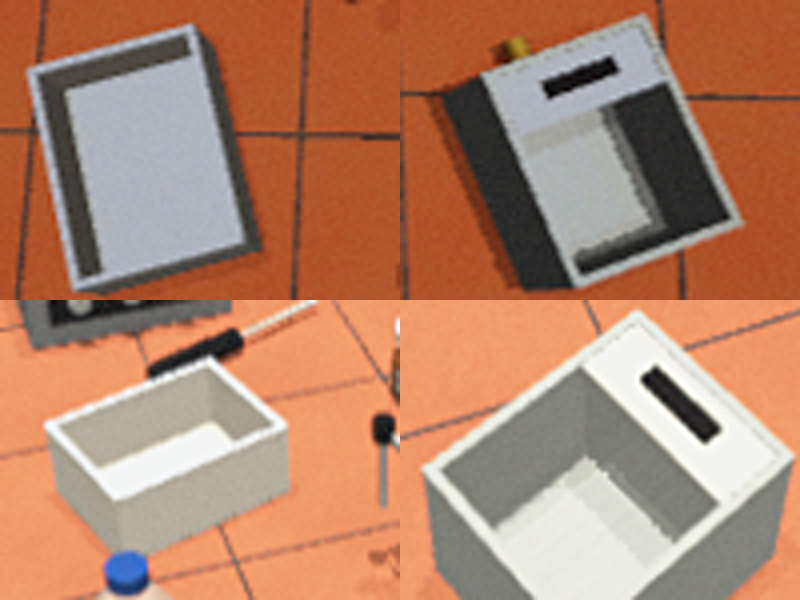

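Call:
step_arm([
  [0,0,-1,0,0,0,1],
  [-1,-0.8,-1,0,0,0,1],
  [-1,-0.8,0,0,0,0,1],
  [-1,-0.8,0,0,0,0,1],
  [-1,-0.8,0,0,0,0,1],
])

```text
clock: 0.65
ee_pos: [0.256, 0.4627, 0.2812]
tool_rot: [0.156, 0.988, -0.0, 0.0]
force: [1.2, 1.3, -0.3]
width: 0.0854
grasp_force: 0.0
```

Call:
step_arm([
  [-1,-0.8,0,0,0,0,1],
  [-1,-0.8,0,0,0,0,1],
  [-1,-0.8,0,0,0,0,1],
  [-1,-0.8,0,0,0,0,1],
  [-1,-0.8,0,0,0,0,1],
])

```text
clock: 1.15
ee_pos: [0.344, 0.3288, 0.281]
tool_rot: [0.156, 0.988, -0.0, -0.0]
force: [0.4, 0.4, -0.2]
width: 0.0846
grasp_force: 0.0
```

Call:
step_arm([
  [-1,-0.8,0,0,0,0,1],
  [-1,-0.8,0,0,0,0,1],
  [-1,-0.8,0,0,0,0,1],
  [-1,-0.8,0,0,0,0,1],
  [-1,-0.8,0,0,0,0,1],
])

```text
clock: 1.65
ee_pos: [0.4321, 0.1951, 0.2811]
tool_rot: [0.156, 0.988, -0.0, -0.0]
force: [0.4, -0.2, 0.2]
width: 0.0851
grasp_force: 0.0
```

Call:
step_arm([
  [-1,-0.8,0,0,0,0,1],
  [-1,-0.8,0,0,0,0,1],
  [-1,-0.8,0,0,0,0,1],
  [-1,-0.8,0,0,0,0,1],
  [-1,-0.8,0,0,0,0,1],
])

```text
clock: 2.15
ee_pos: [0.5201, 0.0614, 0.281]
tool_rot: [0.156, 0.988, 0.0, -0.0]
force: [-0.1, 0.8, 0.2]
width: 0.0852
grasp_force: 0.0
```

Call:
step_arm([
  [-1,-0.8,0,0,0,0,1],
  [-1,-0.8,0,0,0,0,1],
  [-1,-0.8,0,0,0,0,1],
  [-1,-0.8,0,0,0,0,1],
  [0,0,0,0,0,0,1],
])

```text
clock: 2.65
ee_pos: [0.591, -0.0476, 0.2801]
tool_rot: [0.158, 0.987, -0.001, -0.001]
force: [0.7, 0.7, -0.6]
width: 0.0853
grasp_force: 0.0
```

Call:
step_arm([
  [0,0,0,0,0,1,1],
  [0,0,0,0,0,1,1],
  [0,0,0,0,0,1,1],
  [0,0,0,0,0,1,1],
  [0,0,0,0,0,1,1],
])

```text
clock: 3.15
ee_pos: [0.5897, -0.0436, 0.281]
tool_rot: [0.51, 0.86, -0.0, -0.0]
force: [-0.3, -0.3, 0.2]
width: 0.0855
grasp_force: 0.0
```

Call:
step_arm([
  [0,0,0,0,0,1,1],
  [0,0,0,0,0,1,1],
  [0,0,0,0,0,1,1],
  [0,0,0,0,0,1,1],
  [0,0,0,0,0,1,1],
])

```text
clock: 3.65
ee_pos: [0.5897, -0.0436, 0.281]
tool_rot: [0.789, 0.614, -0.0, -0.0]
force: [0.2, 0.6, 0.5]
width: 0.0853
grasp_force: 0.0
```

Call:
step_arm([
  [0,0,0,0,0,1,1],
  [0,0,0,0,0,1,1],
  [0,0,0,0,0,1,1],
  [0,0,0,0,0,1,1],
  [0,0,0,0,0,1,1],
])

```text
clock: 4.15
ee_pos: [0.5897, -0.0436, 0.281]
tool_rot: [0.959, 0.282, -0.0, -0.0]
force: [0.5, 0.8, -0.4]
width: 0.0854
grasp_force: 0.0
```

Call:
step_arm([
  [0,0,0,0,0,1,1],
  [0,0,0,0,0,1,1],
  [0,0,0,0,0,0.8,1],
  [0,0,0,0,0,0,1],
  [0,0,0,0,0,0,1],
])

```text
clock: 4.65
ee_pos: [0.5898, -0.0438, 0.2811]
tool_rot: [0.997, 0.081, -0.0, -0.0]
force: [0.3, -0.7, -0.2]
width: 0.0851
grasp_force: 0.0
```

Composite readings:
- Tray rim corners, top view: (28,70), (196,25), (247,245), (77,292). Side view: (212,57), (288,128), (115,200), (45,127).
- Tank, top view: (83,73), (248,13), (343,222), (176,288). Side view: FL (237,10), FR (395,157), NL (22,168).

Now I refit, and grab a wrist view over the long clip.

```bash
cat > m2.py <<'E'
from h import *
T,S=load('top0'),load('side0')
q=lambda o:(lambda u,v:np.array([o[0]+(u+.5)/4-.5,o[1]+(v+.5)/4-.5]))
def fit(name,tt,ss,L,W,z,to,so,fixz):
    c={'FL':(L/2,W/2),'FR':(L/2,-W/2),'NR':(-L/2,-W/2),'NL':(-L/2,W/2)}
    def pt(p,k): a=p[2];x,y=c[k];return [p[0]+x*np.cos(a)-y*np.sin(a),p[1]+x*np.sin(a)+y*np.cos(a),z if fixz else p[3]]
    r=least_squares(lambda p:np.concatenate([proj(f,pt(p,k))[0]-o(*uv) for f,d,o in((T,tt,q(to)),(S,ss,q(so))) for k,uv in d.items()]),[.5,0,.2,z])
    print(name,np.round(r.x,4),np.round(r.fun,1));return r.x
for fz in(0,1):
  fit('tray',dict(FL=(28,70),FR=(196,25),NR=(247,245),NL=(77,292)),dict(FL=(212,57),FR=(288,128),NR=(115,200),NL=(45,127)),.16,.12,.07,(120,192),(160,140),fz)
  fit('tank',dict(FL=(83,73),FR=(248,13),NR=(343,222),NL=(176,288)),dict(FL=(237,10),FR=(395,157),NL=(22,168)),.15,.12,.11,(330,204),(210,290),fz)
E
python3 m2.py
python3 - <<'E'
from cell import vision,ctrl
from h import *
f=vision.grab_frame('wrist');pickle.dump(f,open('pics/w1.pkl','wb'))
cv2.imwrite('pics/w1.png',cv2.resize(f['frame'][...,::-1],(800,600),interpolation=cv2.INTER_CUBIC))
for p in([.67,-.081,.18],[.6534,.0228,.18],[.637,.1265,.18]):print(proj(f,p)[0]/.64)
E
```

```text
tray [0.4744 0.3031 0.2848 0.0697] [ 0.3  0.1 -0.   0.1  0.1 -0.1 -0.4  0.2 -0.2  0.5  0.2 -0.3  0.4  0.3
  0.  -0.5]
tank [ 0.4487 -0.314   0.362   0.1099] [-0.2  0.3 -0.6  0.3  0.3  0.9  0.   0.5  0.7 -0.3  0.6 -0.2  0.3  0.1]
tray [0.4743 0.303  0.2848 0.07  ] [ 0.3  0.1  0.   0.1  0.2 -0.1 -0.4  0.2 -0.2  0.4  0.2 -0.3  0.4  0.2
 -0.  -0.6]
tank [ 0.4486 -0.314   0.3619  0.11  ] [-0.2  0.3 -0.6  0.3  0.3  0.9  0.1  0.5  0.7 -0.3  0.6 -0.2  0.3  0.1]
[520.70671371 142.97681222]
[290.55950507 141.93597666]
[ 67.47504197 143.59055655]
```

View pics/w1.png

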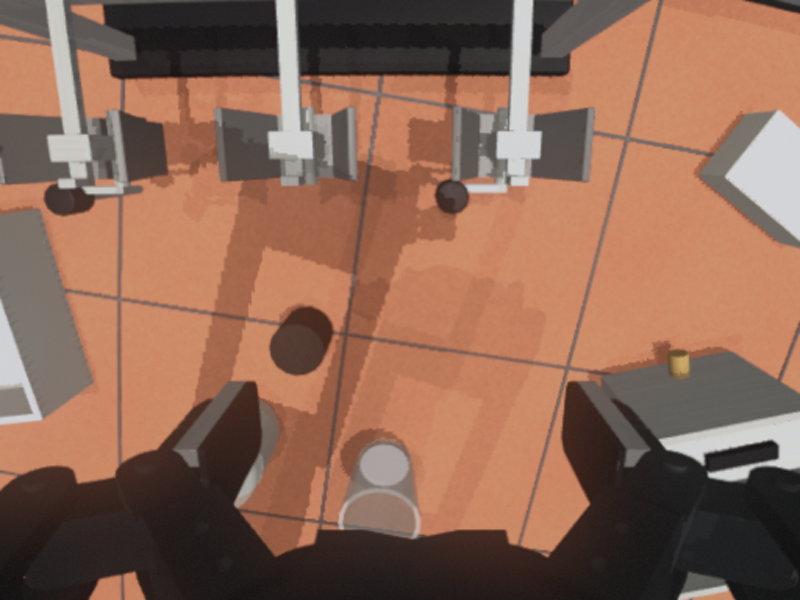

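The wrist view puts the long clip's loop at (518,145) against a prediction of (521,143), and its levers span 455 to 592, centre 523. The fit is within 1–2 mm, so I descend.

Call:
step_arm([
  [1,0.66,0,0,0,0,1],
  [1,0.66,0,0,0,0,1],
  [0.92,0.66,0,0,0,0,1],
  [0,0,1,0,0,0,1],
  [0,0,1,0,0,0,1],
])

```text
clock: 5.2
ee_pos: [0.6711, -0.0822, 0.2311]
tool_rot: [0.997, 0.08, 0.001, 0.0]
force: [0.3, 0.0, -0.2]
width: 0.0854
grasp_force: 0.0
```

Call:
step_arm([
  [0,0,0.8,0,0,0,1],
  [0,0,0.8,0,0,0,1],
  [0,0,0.6,0,0,0,1],
  [0,0,0.6,0,0,0,1],
  [0,0,0,0,0,0,1],
])

```text
clock: 5.7
ee_pos: [0.6685, -0.0814, 0.1584]
tool_rot: [0.997, 0.079, -0.002, -0.001]
force: [-1.0, 0.1, -0.4]
width: 0.0856
grasp_force: 0.0
```

Call:
step_arm([
  [0,0,0,0,0,0,0.2],
  [0,0,0,0,0,0,-0.4],
  [0,0,0,0,0,0,-1],
  [0,0,0,0,0,0,-1],
  [0,0,0,0,0,0,-1],
], force=30)

```text
clock: 6.2
ee_pos: [0.672, -0.082, 0.1651]
tool_rot: [0.997, 0.079, 0.003, 0.001]
force: [-1.3, -0.6, 8.0]
width: 0.0287
grasp_force: 30.2
```

Call:
step_arm([
  [0,0,0,0,0,0,-1],
  [0,0,0,0,0,0,-1],
  [0,0,0,0,0,0,-1],
  [0,0,0,0,0,0,-1],
  [0,0,0,0,0,0,-1],
])

```text
clock: 6.7
ee_pos: [0.672, -0.082, 0.1651]
tool_rot: [0.997, 0.079, 0.003, 0.001]
force: [0.2, 0.4, 8.2]
width: 0.029
grasp_force: 30.2
```

Call:
step_arm([
  [0,0,-0.35,0,0,0,-1],
  [0,0,-0.35,0,0,0,-1],
  [0,0,0,0,0,0,-1],
  [0,0,0,0,0,0,-1],
  [0,0,0,0,0,0,-1],
])

```text
clock: 7.2
ee_pos: [0.6697, -0.0817, 0.1783]
tool_rot: [0.997, 0.079, -0.0, -0.0]
force: [0.7, 0.7, -1.2]
width: 0.0287
grasp_force: 30.2
```

Run:
```python
from cell import vision,ctrl
from h import *
f=vision.grab_frame('wrist');pickle.dump(f,open('pics/w2.pkl','wb'))
g=vision.grab_frame('side');pickle.dump(g,open('pics/s2.pkl','wb'))
a=cv2.resize(f['frame'][:280,200:,::-1],(390,350),interpolation=cv2.INTER_CUBIC)
b=cv2.resize(g['frame'][180:270,260:360,::-1],(390,351),interpolation=cv2.INTER_CUBIC)[:350]
cv2.imwrite('pics/c2.png',np.hstack([a,b]));print(ctrl.sense()['ee_pos'])
```

```text
[ 0.66961545 -0.081682    0.17806873]
```

View pics/c2.png

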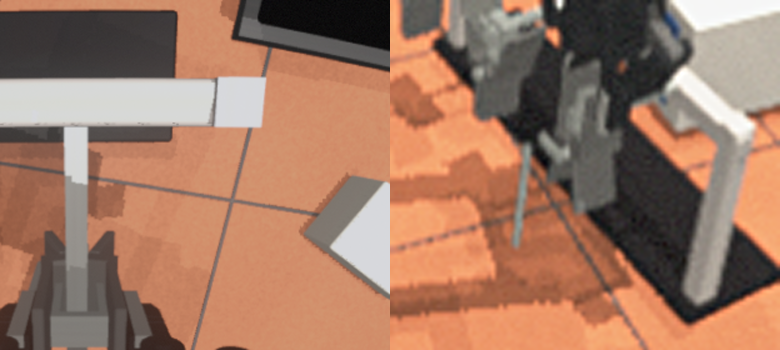

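The clip is held and hangs freely (−1.2 N). It has been lifted 13 mm (TCP 0.165 to 0.178), so I raise 4 mm more, then back out slowly.

Call:
step_arm([
  [0,0,-0.16,0,0,0,-1],
  [0,0,0,0,0,0,-1],
  [-0.4,0,0,0,0,0,-1],
  [-0.4,0,0,0,0,0,-1],
  [-0.4,0,0,0,0,0,-1],
])

```text
clock: 7.8
ee_pos: [0.6401, -0.0865, 0.1828]
tool_rot: [0.997, 0.079, 0.0, 0.0]
force: [-0.8, -0.5, -1.7]
width: 0.0285
grasp_force: 30.2
```

Call:
step_arm([
  [-0.6,0,0,0,0,0,-1],
  [-0.6,0,0,0,0,0,-1],
  [-0.6,0,0,0,0,0,-1],
  [0,0,0,0,0,0,-1],
  [0,0,0,0,0,0,-1],
])

```text
clock: 8.3
ee_pos: [0.5963, -0.0936, 0.1832]
tool_rot: [0.997, 0.079, 0.0, 0.0]
force: [0.0, 0.5, -1.2]
width: 0.0291
grasp_force: 30.2
```

Call:
step_arm([
  [0,0,-1,0,0,0,-1],
  [0,0,-1,0,0,0,-1],
  [0,0,-1,0,0,0,-1],
  [0,0,-1,0,0,0,-1],
  [-0.46,0.66,0,0,0,0,-1],
])

```text
clock: 8.8
ee_pos: [0.5903, -0.1104, 0.288]
tool_rot: [0.997, 0.08, 0.004, 0.001]
force: [0.1, 0.2, -0.7]
width: 0.0284
grasp_force: 30.2
```

Call:
step_arm([
  [-0.7,0.95,0,0,0,0,-1],
  [-0.7,0.95,0,0,0,0,-1],
  [-0.7,0.95,0,0,0,0,-1],
  [-0.7,0.95,0,0,0,0,-1],
  [-0.7,0.95,0,0,0,0,-1],
])

```text
clock: 9.3
ee_pos: [0.5196, -0.2437, 0.283]
tool_rot: [0.997, 0.079, 0.0, 0.0]
force: [0.7, -0.0, -1.4]
width: 0.0284
grasp_force: 30.2
```

Call:
step_arm([
  [-0.7,0.95,0,0,0,0,-1],
  [-0.7,0.95,0,0,0,0,-1],
  [-0.7,0.95,0,0,0,0,-1],
  [-0.7,0.95,0,0,0,0,-1],
  [-0.7,0.95,0,0,0,0,-1],
])

```text
clock: 9.8
ee_pos: [0.4518, -0.375, 0.283]
tool_rot: [0.997, 0.079, 0.0, 0.0]
force: [0.4, 0.4, -1.9]
width: 0.0287
grasp_force: 30.2
```

Call:
step_arm([
  [0,0,0,0,0,-0.5,-1],
  [0,0,0,0,0,-0.5,-1],
  [0,0,0,0,0,-0.36,-1],
  [0,0,0,0,0,0,-1],
  [0,0,0,0,0,0,-1],
])

```text
clock: 10.3
ee_pos: [0.4521, -0.3738, 0.2828]
tool_rot: [0.984, 0.179, 0.0, 0.0]
force: [0.2, -0.6, -0.9]
width: 0.0289
grasp_force: 30.2
```

Run:
```python
from cell import vision,ctrl
from h import *
for n in('top','side','wrist'):
    f=vision.grab_frame(n);pickle.dump(f,open(f'pics/{n}3.pkl','wb'))
s=ctrl.sense();print(s['ee_pos'],s['tool_rot'])
t=load('top3')['frame'][195:285,320:440,::-1];g=load('side3')['frame'][190:384,190:330,::-1];w=load('wrist3')['frame'][:,:,::-1]
r=lambda a,x,y:cv2.resize(a,(x,y),interpolation=cv2.INTER_CUBIC)
cv2.imwrite('pics/c3.png',np.hstack([np.vstack([r(w,380,285),r(t,380,285)]),r(g,411,570)]))
```

```text
[ 0.4518897  -0.37365978  0.28281318] [9.83750813e-01 1.79539230e-01 2.32242728e-05 4.60012869e-05]
```

View pics/c3.png

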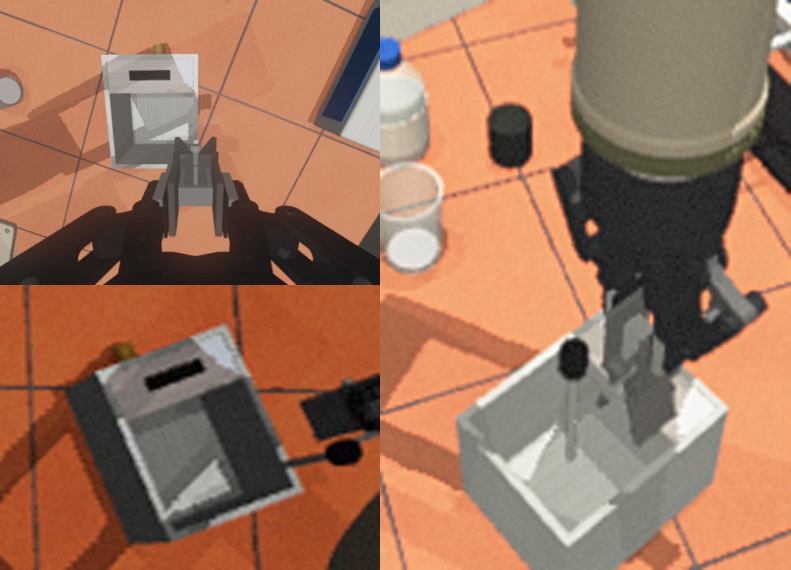

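The wrist view shows the tank with its cover at top and right wall near (195,110); the clip is held symmetrically. The top view shows the head at (345,453) and tip near (285,465). The side view shows the head at (573,357) and tip at (570,460). I check these numerically.

Run:
```python
from h import *
T,S,W=load('top3'),load('side3'),load('wrist3')
print('head',tri([(T,(428.9,248.05)),(S,(255.7,311.5))]),'tip',tri([(T,(410,251.8)),(S,(254.7,346.6))]))
c,s=np.cos(.362),np.sin(.362)
for k in[(.075,.06),(.075,-.06),(-.075,-.06),(-.075,.06)]:
    P=[.4487+c*k[0]-s*k[1],-.314+s*k[0]+c*k[1],.11];print(k,proj(W,P)[0])
crop=W['frame'][60:240,110:310,::-1];cv2.imwrite('pics/c4.png',cv2.resize(crop,None,fx=3.3,fy=3.3,interpolation=cv2.INTER_CUBIC))
```

```text
head (array([ 0.41610225, -0.3570825 ,  0.26322113]), np.float64(0.06855263689851654)) tip (array([ 0.4145018 , -0.36328904,  0.15447918]), np.float64(0.9964663246782948))
(0.075, 0.06) [136.05307055  71.53340413]
(0.075, -0.06) [267.15950012  70.67608372]
(-0.075, -0.06) [266.65232152 225.19731701]
(-0.075, 0.06) [150.47813996 224.99796712]
```

View pics/c4.png

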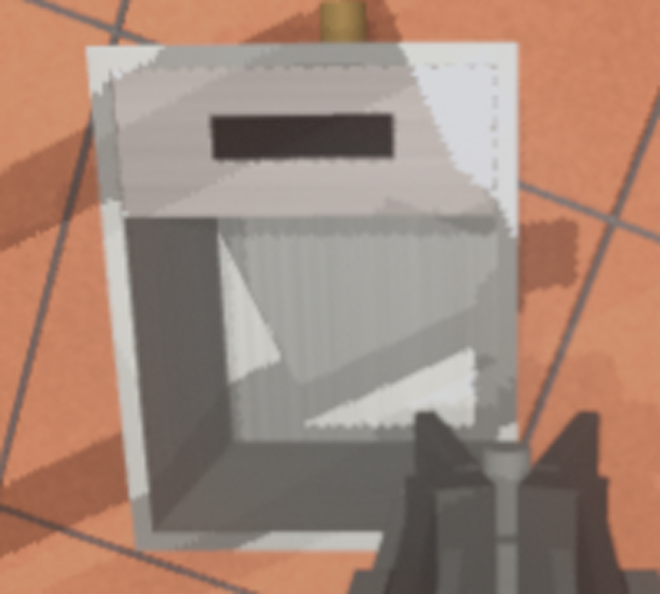

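The tank corners in the wrist view match the prediction across the wall to under 1 mm, and the head is where expected. Lowering now.

Call:
step_arm([
  [0,0,0.8,0,0,0,-1],
  [0,0,0.8,0,0,0,-1],
  [0,0,0.8,0,0,0,-1],
  [0,0,0.8,0,0,0,-1],
  [0,0,0,0,0,0,-1],
])

```text
clock: 10.95
ee_pos: [0.4503, -0.3722, 0.1992]
tool_rot: [0.984, 0.18, -0.002, -0.002]
force: [-0.1, 0.3, -2.0]
width: 0.0287
grasp_force: 30.2
```

Call:
step_arm([
  [0,0,0.5,0,0,0,-1],
  [0,0,0.5,0,0,0,-1],
  [0,0,0.5,0,0,0,-1],
  [0,0,0,0,0,0,-1],
  [0,0,0,0,0,0,-1],
])

```text
clock: 11.45
ee_pos: [0.4515, -0.3735, 0.165]
tool_rot: [0.984, 0.18, -0.0, -0.0]
force: [-0.1, -0.4, -0.4]
width: 0.0285
grasp_force: 30.2
```

Call:
step_arm([
  [0,0,0.15,0,0,0,-1],
  [0,0,0.15,0,0,0,-1],
  [0,0,0.15,0,0,0,-1],
  [0,0,0,0,0,0,-1],
  [0,0,0,0,0,0,-1],
])

```text
clock: 11.95
ee_pos: [0.4516, -0.3736, 0.1539]
tool_rot: [0.984, 0.18, -0.0, -0.0]
force: [-0.4, -1.3, -0.9]
width: 0.0287
grasp_force: 30.2
```

Call:
step_arm([
  [0,0,0,0,0,0,-0.25],
  [0,0,0,0,0,0,-0.1],
  [0,0,0,0,0,0,0.05],
  [0,0,0,0,0,0,0.2],
  [0,0,0,0,0,0,0.35],
])

```text
clock: 12.45
ee_pos: [0.4517, -0.3738, 0.1541]
tool_rot: [0.984, 0.18, 0.0, 0.0]
force: [0.5, -0.4, -1.8]
width: 0.0575
grasp_force: 0.8
```

Call:
step_arm([
  [0,0,0,0,0,0,0.6],
  [0,0,0,0,0,0,0.8],
  [0,0,0,0,0,0,1],
  [0,0,0,0,0,0,1],
  [0,0,0,0,0,0,1],
])

```text
clock: 12.95
ee_pos: [0.4517, -0.3737, 0.1541]
tool_rot: [0.984, 0.18, 0.0, 0.0]
force: [-0.0, -0.3, 0.0]
width: 0.0851
grasp_force: 0.0
```

Call:
step_arm([
  [0,0,-0.4,0,0,0,1],
  [0,0,-0.6,0,0,0,1],
  [0,0,-1,0,0,0,1],
  [0,0,-1,0,0,0,1],
  [0,0,-1,0,0,0,1],
])

```text
clock: 13.45
ee_pos: [0.4519, -0.3739, 0.2568]
tool_rot: [0.984, 0.18, 0.001, 0.001]
force: [0.2, 0.1, 0.4]
width: 0.0855
grasp_force: 0.0
```

The long clip is released. Now turn and travel to the short clip at about (0.636, 0.126).

Call:
step_arm([
  [0,0,-1,0,0,0.5,1],
  [0,0,0,0,0,0.5,1],
  [0,0,0,0,0,0.35,1],
  [0.52,-0.93,0,0,0,0,1],
  [0.52,-0.93,0,0,0,0,1],
])

```text
clock: 13.95
ee_pos: [0.4701, -0.3238, 0.2809]
tool_rot: [0.997, 0.079, 0.001, 0.001]
force: [0.8, -0.1, -0.4]
width: 0.0854
grasp_force: 0.0
```

Call:
step_arm([
  [0.52,-0.93,0,0,0,0,1],
  [0.52,-0.93,0,0,0,0,1],
  [0.52,-0.93,0,0,0,0,1],
  [0.52,-0.93,0,0,0,0,1],
  [0.52,-0.93,0,0,0,0,1],
])

```text
clock: 14.45
ee_pos: [0.5163, -0.1977, 0.2811]
tool_rot: [0.997, 0.08, 0.001, 0.001]
force: [-0.4, 0.3, -0.4]
width: 0.0853
grasp_force: 0.0
```

Call:
step_arm([
  [0.52,-0.93,0,0,0,0,1],
  [0.52,-0.93,0,0,0,0,1],
  [0.52,-0.93,0,0,0,0,1],
  [0.52,-0.93,0,0,0,0,1],
  [0.52,-0.93,0,0,0,0,1],
])

```text
clock: 14.95
ee_pos: [0.562, -0.0724, 0.2811]
tool_rot: [0.997, 0.08, 0.001, 0.0]
force: [-0.1, -0.7, 0.5]
width: 0.0854
grasp_force: 0.0
```

Call:
step_arm([
  [0.52,-0.93,0,0,0,0,1],
  [0.52,-0.93,0,0,0,0,1],
  [0.52,-0.93,0,0,0,0,1],
  [0.52,-0.93,0,0,0,0,1],
  [0.52,-0.93,0,0,0,0,1],
])

```text
clock: 15.45
ee_pos: [0.6078, 0.0527, 0.281]
tool_rot: [0.997, 0.08, 0.001, 0.0]
force: [-0.4, 0.4, 0.0]
width: 0.0855
grasp_force: 0.0
```

Call:
step_arm([
  [0.52,-0.93,0,0,0,0,1],
  [0.52,-0.93,0,0,0,0,1],
  [0.52,-0.93,0,0,0,0,1],
  [0,0,0,0,0,0,1],
  [0,0,0,0,0,0,1],
])

```text
clock: 15.95
ee_pos: [0.6348, 0.1271, 0.2802]
tool_rot: [0.997, 0.08, 0.001, 0.0]
force: [-0.3, 0.4, 0.2]
width: 0.0854
grasp_force: 0.0
```

Call:
step_arm([
  [0.04,0.04,1,0,0,0,1],
  [0,0,1,0,0,0,1],
  [0,0,0.8,0,0,0,1],
  [0,0,0.8,0,0,0,1],
  [0,0,0.6,0,0,0,1],
])

```text
clock: 16.45
ee_pos: [0.6354, 0.1245, 0.1734]
tool_rot: [0.997, 0.079, -0.0, 0.0]
force: [-0.1, -0.8, 0.3]
width: 0.0858
grasp_force: 0.0
```

Call:
step_arm([
  [0,0,0.6,0,0,0,1],
  [0,0,0,0,0,0,1],
  [0,0,0,0,0,0,0.2],
  [0,0,0,0,0,0,-0.4],
  [0,0,0,0,0,0,-1],
])

```text
clock: 16.95
ee_pos: [0.6374, 0.1253, 0.1618]
tool_rot: [0.997, 0.079, 0.002, 0.001]
force: [0.5, -0.7, 2.6]
width: 0.044
grasp_force: 6.5
```

Call:
step_arm([
  [0,0,0,0,0,0,-1],
  [0,0,0,0,0,0,-1],
  [0,0,0,0,0,0,-1],
  [0,0,0,0,0,0,-1],
  [0,0,0,0,0,0,-1],
])

```text
clock: 17.45
ee_pos: [0.6375, 0.1266, 0.1623]
tool_rot: [0.997, 0.08, 0.003, -0.0]
force: [-0.3, 1.5, 6.1]
width: 0.0289
grasp_force: 30.1
```

Call:
step_arm([
  [0,0,-0.35,0,0,0,-1],
  [0,0,-0.35,0,0,0,-1],
  [0,0,0,0,0,0,-1],
  [0,0,0,0,0,0,-1],
  [0,0,0,0,0,0,-1],
])

```text
clock: 17.95
ee_pos: [0.6355, 0.1258, 0.1761]
tool_rot: [0.997, 0.08, -0.0, 0.0]
force: [-0.6, -0.4, -2.0]
width: 0.0286
grasp_force: 30.1
```

Call:
step_arm([
  [0,0,-0.13,0,0,0,-1],
  [0,0,0,0,0,0,-1],
  [-0.4,0,0,0,0,0,-1],
  [-0.4,0,0,0,0,0,-1],
  [-0.4,0,0,0,0,0,-1],
])

```text
clock: 18.45
ee_pos: [0.6057, 0.121, 0.1796]
tool_rot: [0.997, 0.08, -0.0, 0.0]
force: [-0.7, -0.8, -1.2]
width: 0.0288
grasp_force: 30.1
```

Call:
step_arm([
  [-0.6,0,0,0,0,0,-1],
  [-0.6,0,0,0,0,0,-1],
  [-0.6,0,0,0,0,0,-1],
  [0,0,0,0,0,0,-1],
  [0,0,0,0,0,0,-1],
])

```text
clock: 18.95
ee_pos: [0.562, 0.114, 0.18]
tool_rot: [0.997, 0.08, 0.0, -0.0]
force: [-0.1, 0.8, -1.3]
width: 0.0289
grasp_force: 30.1
```

Call:
step_arm([
  [0,0,-0.8,0,0,0,-1],
  [0,0,-0.8,0,0,0,-1],
  [0,0,-0.8,0,0,0,-1],
  [0,0,0,0,0,0,-1],
  [0,0,0,0,0,0,-1],
])

```text
clock: 19.45
ee_pos: [0.5624, 0.114, 0.2396]
tool_rot: [0.997, 0.08, 0.0, -0.0]
force: [-0.3, -0.8, -2.1]
width: 0.0286
grasp_force: 30.1
```

Call:
step_arm([
  [-0.2,-0.83,0,0,0,0,-1],
  [-0.2,-0.83,0,0,0,0,-1],
  [-0.2,-0.83,0,0,0,0,-1],
  [-0.2,-0.83,0,0,0,0,-1],
  [-0.2,-0.83,0,0,0,0,-1],
])

```text
clock: 19.95
ee_pos: [0.5196, 0.213, 0.2376]
tool_rot: [0.997, 0.079, -0.001, 0.0]
force: [0.6, 0.1, -0.9]
width: 0.0283
grasp_force: 30.1
```

Call:
step_arm([
  [-0.2,-0.83,0,0,0,0,-1],
  [-0.2,-0.85,0,0,0,0,-1],
  [0,0,0,0,0,-0.42,-1],
  [0,0,0,0,0,-0.42,-1],
  [0,0,0,0,0,0,-1],
])

```text
clock: 20.45
ee_pos: [0.5033, 0.2523, 0.2377]
tool_rot: [0.99, 0.143, -0.001, 0.0]
force: [-0.0, 0.0, -1.2]
width: 0.0289
grasp_force: 30.2
```

Run:
```python
from cell import vision,ctrl
from h import *
for n in('wrist','side'):
    f=vision.grab_frame(n);pickle.dump(f,open(f'pics/{n}5.pkl','wb'))
s=ctrl.sense();W=load('wrist5');q=s['tool_rot'];print(s['ee_pos'],2*np.arctan2(q[1],q[0]))
c,sn=np.cos(.2848),np.sin(.2848)
g=cv2.cvtColor(W['frame'],cv2.COLOR_RGB2GRAY)
I=W['frame'].astype(int)
for x in(.03,.05,.07):      # predicted outer/inner edge of -y wall vs. bright band along the row
    for y in(-.06,-.054): 
        P=[.4744+c*x-sn*y,.3031+sn*x+c*y,.07];print(x,y,np.round(proj(W,P)[0],1))
    r=int(round(proj(W,P)[0][1]));u=int(proj(W,P)[0][0]);print(r,u-14,I[r,u-14:u+16].min(1).tolist())
```

```text
[0.50360604 0.25212344 0.23836444] 0.2834161906392581
0.03 -0.06 [267.  154.5]
0.03 -0.054 [260.7 154.5]
154 246 [183, 183, 182, 176, 170, 169, 169, 169, 169, 169, 169, 168, 169, 169, 169, 169, 169, 169, 165, 143, 96, 77, 77, 80, 81, 82, 82, 82, 80, 80]
0.05 -0.06 [267.1 133.3]
0.05 -0.054 [260.7 133.3]
133 246 [170, 171, 170, 170, 170, 170, 169, 170, 170, 170, 170, 170, 169, 169, 170, 170, 169, 170, 167, 143, 93, 75, 76, 79, 87, 92, 96, 99, 100, 96]
0.07 -0.06 [267.3 111.4]
0.07 -0.054 [260.7 111.4]
111 246 [148, 149, 155, 161, 159, 154, 150, 147, 148, 146, 147, 147, 151, 161, 169, 170, 170, 170, 168, 142, 90, 68, 80, 94, 99, 101, 101, 99, 99, 100]
```

The wall's outer edge sits at column 265.6 against a predicted 267.0, so it lies about 1.3 mm toward +y. I shift by that and lower.

Call:
step_arm([
  [0,-0.05,0.8,0,0,0,-1],
  [0,0,0.8,0,0,0,-1],
  [0,0,0.8,0,0,0,-1],
  [0,0,0.7,0,0,0,-1],
  [0,0,0,0,0,0,-1],
])

```text
clock: 21.05
ee_pos: [0.5016, 0.2525, 0.1585]
tool_rot: [0.99, 0.141, -0.003, 0.001]
force: [-0.4, -0.1, -0.8]
width: 0.0287
grasp_force: 30.2
```

Call:
step_arm([
  [0,0,0.5,0,0,0,-1],
  [0,0,0.5,0,0,0,-1],
  [0,0,0.45,0,0,0,-1],
  [0,0,0,0,0,0,-1],
  [0,0,0,0,0,0,-1],
])

```text
clock: 21.55
ee_pos: [0.5035, 0.2534, 0.1258]
tool_rot: [0.99, 0.142, -0.0, 0.0]
force: [-0.5, 0.4, -1.7]
width: 0.0288
grasp_force: 30.2
```

Call:
step_arm([
  [0,0,0.15,0,0,0,-1],
  [0,0,0.15,0,0,0,-1],
  [0,0,0.15,0,0,0,-1],
  [0,0,0,0,0,0,-1],
  [0,0,0,0,0,0,-1],
])

```text
clock: 22.05
ee_pos: [0.5035, 0.2535, 0.1146]
tool_rot: [0.99, 0.142, -0.0, 0.0]
force: [-0.1, 0.3, -0.4]
width: 0.0289
grasp_force: 30.2
```

Call:
step_arm([
  [0,0,0.08,0,0,0,-1],
  [0,0,0,0,0,0,-1],
  [0,0,0,0,0,0,-0.25],
  [0,0,0,0,0,0,-0.1],
  [0,0,0,0,0,0,0.05],
])

```text
clock: 22.55
ee_pos: [0.5037, 0.2536, 0.1129]
tool_rot: [0.99, 0.142, 0.0, -0.0]
force: [1.0, 0.0, -1.2]
width: 0.0449
grasp_force: 3.7
```

Call:
step_arm([
  [0,0,0,0,0,0,0.2],
  [0,0,0,0,0,0,0.35],
  [0,0,0,0,0,0,0.6],
  [0,0,0,0,0,0,0.8],
  [0,0,0,0,0,0,1],
])

```text
clock: 23.05
ee_pos: [0.5038, 0.2536, 0.113]
tool_rot: [0.99, 0.142, 0.0, -0.0]
force: [-0.5, 0.1, 0.3]
width: 0.0848
grasp_force: 0.0
```

Call:
step_arm([
  [0,0,0,0,0,0,1],
  [0,0,0,0,0,0,1],
  [0,0,-0.4,0,0,0,1],
  [0,0,-0.6,0,0,0,1],
  [0,0,-1,0,0,0,1],
])

```text
clock: 23.55
ee_pos: [0.5029, 0.2532, 0.163]
tool_rot: [0.99, 0.142, -0.001, 0.0]
force: [0.7, 0.1, -0.1]
width: 0.0852
grasp_force: 0.0
```

Call:
step_arm([
  [0,0,-1,0,0,0,1],
  [0,0,-1,0,0,0,1],
  [0,0,-1,0,0,0,1],
  [0,0,-1,0,0,0,1],
  [-1,0,0,0,0,0,1],
])

```text
clock: 24.05
ee_pos: [0.4828, 0.2474, 0.2691]
tool_rot: [0.99, 0.142, 0.005, -0.001]
force: [-0.2, -0.4, -0.2]
width: 0.0854
grasp_force: 0.0
```

Call:
step_arm([
  [-1,0,0,0,0,0,1],
  [-1,0,0,0,0,0,1],
  [-1,0,0,0,0,0,1],
  [0,0,0,0,0,0,1],
  [0,0,0,0,0,0,1],
])

```text
clock: 24.55
ee_pos: [0.4081, 0.2256, 0.2645]
tool_rot: [0.99, 0.142, 0.002, -0.0]
force: [0.8, 0.1, 0.2]
width: 0.0855
grasp_force: 0.0
```

Run:
```python
from cell import vision,ctrl
from h import *
for n in('wrist','side','top'):
    f=vision.grab_frame(n);pickle.dump(f,open(f'pics/{n}6.pkl','wb'))
r=lambda a,x,y:cv2.resize(a[...,::-1],(x,y),interpolation=cv2.INTER_CUBIC)
S,T,W=[load(n+'6')['frame'] for n in('side','top','wrist')]
cv2.imwrite('pics/c6.png',np.vstack([np.hstack([r(S[130:230,150:283],400,300),r(S[270:370,200:333],400,300)]),np.hstack([r(W,400,300),r(T[90:290,100:367],400,300)])]))
```

```text
(no output)
```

View pics/c6.png

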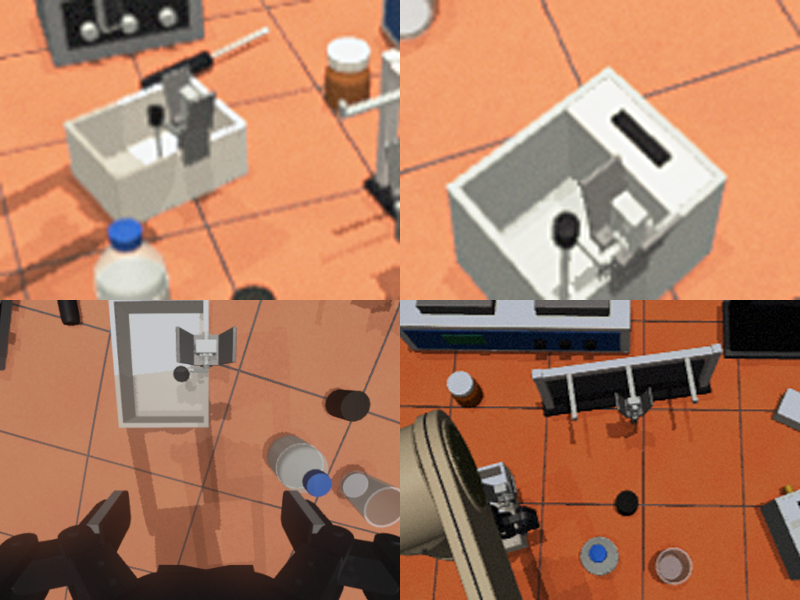

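The final view shows both clips upright over their walls with the probes inside: the tray clip at (190,115) and the tank clip at (615,210). The plain clip is still on the middle hook and nothing else has moved.

```bash
python3 -c "
from cell import ctrl
print(ctrl.sign_off())"
```

```text
the job is handed in; nothing more can be done
None
```

I clipped the long probe onto the deep steel tank and the short probe onto the white tray; both looked upright with their probes inside, the plain clip is still on its hook, and I handed the job in at about 25 s.

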